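# Plug the test gauge into the bench air coupler

### The arm

A 7-joint arm with a two-finger parallel gripper is mounted at the origin on the work surface. World frame = base frame: x ahead of the robot, y to its left, z up, the work surface at z = 0. Lengths are in mm, angles in rad, forces in N, time in s.
With the tool pointing down it reaches from about 400 to 875 mm from the base axis. Payload 4.4 kg.
Tool frame: the origin (TCP) lies at the very end of the fingers, on their centre line; the grasp point (between the pads) lies 19 mm behind it; z points along the fingers, y is the direction in which the jaws open and shut (so a half turn about z gives the same grasp; the last joint's range is limited). The gripper opens to 85 mm and grips with 20 to 120 N. Pads are 22 mm wide; open, the fingers measure 114 mm over their backs; the gripper's body (76 mm by 85 mm) begins 54 mm behind the grasp point. The pads swing forward as they close: fully open they stand 13 mm farther back than shut.
Start: joints at [1.275, 0.628, 0.038, 1.517, -0.027, 0.996, -0.02], TCP at [148.086, -632.92, 231.313] pointing down, gripper open.
Joint ranges: [-3.06, 3.06], [-0.37, 2.12], [-1.25, 1.32], [0.18, 2.47], [-1.1, 4.24], [0.23, 1.98], [-2.94, 2.94]. Speed limits (rad/s): [2.57, 2.57, 3.14, 3.14, 3.14, 3.14, 3.14].

### API

Orientations are given as [roll, pitch, yaw] about the fixed x, y, z axes, in that order (R = Rz(yaw) Ry(pitch) Rx(roll)).
In Python, from cell import ctrl gives the robot as it stands.
- The arm moves only by the shell command python3 -m crank 'ROWS' [OPENING]. ROWS is JSON, a list that holds one entry, the list of rows, each a list of 6 numbers: the shift along the tool's x, y, z in units of 30 mm (1.0 is 30 mm), then the turn, a rotation vector about the tool's x, y, z in units of 6 degrees (1.0 is 6 degrees). In form: [[[tx, ty, tz, rx, ry, rz], ...]]. A call has 1 to 12 rows; each row shifts and turns the pose as measured when the row begins, along the tool's axes as they then stand; what a row does not reach is not made up. A row lasts 1/12 s, in which the tool goes at most 41.7 mm and 7.16 degrees, less where a joint would pass 70% of its speed; a pose out of reach is approached as far as the arm can. A call is refused whole if a number of a shift passes 1 or a number of a turn 1, either way. A call with a gripper value outside its range is refused whole. OPENING is the gripper command: -1 is fully open, 1 is shut, values between are in proportion, set as the call begins (- or left out, the last holds). The fingers move at their own pace and stop on an object; the grip force is fixed at half the most. Time passes only in rows, so rows that do not move let the fingers close. It gives the time, the measured TCP pose, the force and the opening at its end, in the units of the state.
- ctrl.read_state(): the state, without advancing time (a new reading comes with each control period).
- ctrl.get_image(name): name is "scene" or "top" or "wrist"; returns a dict with "color" (420x560x3 uint8, red, green, blue), "depth" (420x560 float32, mm along the optical axis (not along the pixel's ray), 0 where there is no reading), "camera_matrix" (3x3 intrinsics, pixels), "k1" (the pictures are not rectified: a ray, as slopes to the right and down, at radius r is drawn at 1 + k1 r^2 times it, then the intrinsics apply), "R" (3x3) and "t" (3): a world point X has camera coordinates R X + t. Camera axes: x right, y down, z forward; pixel columns grow to the right and rows downward; lengths in mm; the calibration is good to about 2 mm. A picture is of the moment at which its call begins.
- ctrl.finish_job(): hands the job in, once; it reports no verdict.
Trained networks look in a picture, given as the dict that the camera call returned (one of the last four; its "shot" number tells which), for a name from the list of things; names that differ only in an ending like _2 or _b are one class to them, and where a whole thing is asked for, a point or a joint stands for the part that bears it (a point fixed in the world has none). Each returns a list of dicts, best first, with "conf" (0 to 1); they miss things now and then, are a little off and sometimes report something else, mostly with a low value. They report only what shows in the picture. A call takes as long as a camera call. They do not tell look-alikes from the thing itself.
- ctrl.search_frame(query, picture): "extent" ([centre column, centre row, width, height] in pixels, round what is visible of it).
The state is a dict: "clock": time; "qpos": joint angles; "qd": joint speeds; "tau": joint torques, N m; "eef_pos": TCP position; "tool_rot": TCP orientation; "force": force on the tool from outside, world axes, zero at the start; "torque": the same for the moment, N m; "width": finger opening in mm.
Only numpy, scipy, OpenCV 4.12 (cv2) and the standard library are available. Lean on these libraries where they do the work, as an engineer would, in place of code of your own. Each camera call takes 0.05 s, during which the arm holds its last target. There are 200 camera calls.

### The job

Check the packing bench's air line: push the sleeve of the upright air coupler back (down) until it catches and stays back by itself, then take the pressure gauge from its stand and press its plug straight down into the coupler until it is fully home and the sleeve springs up around its collar, and let go. Work by feel and gently, pressing only a little harder than the springs do, never ramming against a stop or dropping the gauge in, and leave the tape roll, tape measure and screwdriver where they are.

Things in the scene. Friction and masses are not known exactly. Their poses are not given: they have to be found in the camera images.
- outlet: Fixed aluminium manifold block, 90 x 80 x 40 mm high, with a brass and steel air coupler upright on its axis; origin at the centre of its underside, z up. HOW HIGH THE COUPLER STANDS IS NOT MEASURED: coupler heights given here are nominal above the bench; the whole coupler may stand up to 10 mm higher or lower, so find it by touch.
- outlet_axis (a point): Point on the coupler's vertical axis, 100 mm above the bench: the nominal height of the brass tube's rim. Tube: 24 mm outside, 17.5 mm bore. Three locking dogs in the bore block any plug while the sleeve is forward; with the sleeve back they are clear. The coupler is spoilt by pushes over 30 N; neither sleeve nor plug needs over 20 N.
- outlet_top (a point): Centre of the manifold block's top, 40 mm above the bench. Over it a 34 mm nut (top at 45 mm), a 26 mm neck, then the knurled steel sleeve round the tube, coaxial, 48 mm outside, 27 mm inside, reaching from 64 to 104 mm (nominal) when forward (up). Press it down on its top ring (27 to 48 mm across, clear of the tube) or grip it round and pull it down.
- sleeve (a joint): Sleeve travel in m: 0 forward (up), growing as it is pushed back (down), hard stop at 0.014. A spring pushes it up with 5.5 N at 0 to 10 N at the stop; up to 8 N more between about 2 and 10 mm as its catch rides over. Past about 11 mm the catch holds it; let go, it stays at about 11 mm. It springs up when a plug in the bore is pressed home.
- gauge: Loose pressure gauge with plug, 0.18 to 0.33 kg, upright in its stand. Origin at the centre of the plug's lower tip, z up. Upward from the tip: brass plug 16 mm thick (1.5 mm chamfer, a groove from 13 to 22 mm), collar 23 mm wide from 28 to 32 mm, stem 16 mm thick to 42 mm, body 24 mm thick to 57 mm, then the round case, top at 106 mm.
- gauge_case (a point): Centre of the gauge's steel case, 81 mm above the plug's tip: an upright disc 50 mm in diameter and 28 mm thick along the gauge's own x axis (white dial on its +x face). Grip it across the two flat faces.
- gauge_collar (a point): Middle of the collar's underside, 28 mm above the tip; it meets the tube's rim when the plug is 28 mm in, a hard stop. From 24 mm in a valve spring resists, 5 to 10 N; at about 26 to 27 mm the sleeve's catch trips, the sleeve springs up round the collar and the dogs lock the plug, which may then ride up about 2 mm: that is right.
- stand: Fixed black parking block for the gauge, 75 x 75 x 45 mm high, with a 20 mm hole in its middle; origin at the centre of its underside. The gauge's collar rests on its top, the plug hangs 28 mm down in the hole.
- tape_roll: Bystander: cardboard tape roll lying flat, 100 mm outside, 48 mm high; origin at the centre of its underside.
- tape_measure: Bystander: tape measure, 65 x 40 x 60 mm high; origin at the centre of its underside.
- screwdriver: Bystander: screwdriver lying on the bench, about 200 mm long along its x axis.
There are look-alikes about, which are no part of the job. There is more than one size of the gauge; the one meant has the size given above. There is more than one size of the outlet; the one meant has the size given above.

How it is judged:
By the outcome, as a careful person would: the job done as asked, in the order asked, and still so for the second after the job is handed in, with the robot touching nothing.
It also fails if it takes over 64 s, if anything falls off the work surface, if the arm or the gripper's body presses on something with over 40 N, if the wrist force passes 120 N, or if a joint passes its speed limit or range.

## Working session

There is one attempt and no reset: what is moved stays moved. The work goes in short steps, Python scripts to look and compute and a shell command to move; the robot and the scene stay as the last step left them, time stands still between calls to the robot, and variables do not carry over. Pictures are saved under pics/ and viewed, about 8 in all and at most 12, crops included, and the job is handed in when it is done.

```bash
ls; mkdir -p pics; cat > h.py <<'E'
import numpy as np,cv2
from cell import ctrl
def ray(p,u,v):
    K=np.array(p["camera_matrix"]);k=p["k1"]
    xd,yd=(u-K[0,2])/K[0,0],(v-K[1,2])/K[1,1]
    x,y=xd,yd
    for _ in range(20):
        s=1+k*(x*x+y*y);x,y=xd/s,yd/s
    return np.array([x,y,1.0])
def pt(p,u,v,d=None):
    if d is None:
        q=p["depth"][int(v)-1:int(v)+2,int(u)-1:int(u)+2];q=q[q>0];d=np.median(q) if q.size else np.nan
    return np.array(p["R"]).T@(ray(p,u,v)*d-np.array(p["t"]))
def onz(p,u,v,z):
    R=np.array(p["R"]);c=-R.T@np.array(p["t"]);r=R.T@ray(p,u,v);return c+r*(z-c[2])/r[2]
def cloud(p):
    K=np.array(p["camera_matrix"]);k=p["k1"];d=p["depth"]
    v,u=np.mgrid[:d.shape[0],:d.shape[1]]
    xd,yd=(u-K[0,2])/K[0,0],(v-K[1,2])/K[1,1];x,y=xd.copy(),yd.copy()
    for _ in range(20):
        s=1+k*(x*x+y*y);x,y=xd/s,yd/s
    P=np.stack([x*d,y*d,d],-1)-np.array(p["t"]);P=P@np.array(p["R"]);P[d<=0]=np.nan
    return P
def save(p,n): cv2.imwrite("pics/"+n+".png",p["color"][:,:,::-1])
E
python3 - <<'E'
from h import *
print(ctrl.read_state())
for n in("scene","top"):
    p=ctrl.get_image(n);save(p,n+"0")
    np.savez("/tmp/"+n,**{k:v for k,v in p.items()})
    for q in("outlet","gauge","stand","tape_roll","tape_measure","screwdriver"):
        for r in ctrl.search_frame(q,p)[:4]:
            e=r["extent"];print(n,q,np.round(e),round(r["conf"],2),np.round(pt(p,e[0],e[1])))
E
```

```text
pics
{'clock': 0.0, 'qpos': array([ 1.27520856,  0.62932592,  0.03844462,  1.51837142, -0.0270315 ,
        0.99629097, -0.02001862]), 'qd': array([-8.77757142e-04,  7.66151042e-04,  1.08896511e-03, -7.02199223e-05,
        6.73482838e-04,  3.22783144e-04,  1.81022583e-04]), 'tau': array([-4.78182392e-04, -5.63418317e+01,  1.22608759e+00, -1.93454254e+01,
        1.10835434e-02,  1.04989790e-02, -1.77860721e-05]), 'eef_pos': array([ 147.94496722, -632.29987028,  230.40112897]), 'tool_rot': array([-3.13971470e+00, -1.00810925e-06,  2.29749777e-01]), 'force': array([-0.57032226, -0.92538787,  0.62986132]), 'torque': array([ 0.0010141 ,  0.0267257 , -0.03373477]), 'width': 85.37932983506099}
scene outlet [268. 168.  39.  57.] 0.9 [ 501. -189.   53.]
scene outlet [226. 212.  34.  41.] 0.74 [ 653. -192.   47.]
scene gauge [397. 270.  30.  26.] 0.93 [578. 197. 123.]
scene gauge [425. 228.  37.  49.] 0.91 [463. 193. 126.]
scene stand [389. 284.  51.  51.] 0.76 [578. 192.  48.]
scene tape_measure [264. 166.  41.  50.] 0.72 [ 516. -190.   76.]
scene tape_measure [345. 199.  23.  40.] 0.64 [467.   3.  60.]
scene tape_measure [208. 140.  56.  51.] 0.54 [ 506. -381.   16.]
scene screwdriver [208. 139.  59.  50.] 0.63 [ 507. -381.   20.]
top outlet [340. 174.  30.  39.] 0.73 [ 627. -198.   73.]
top outlet [339. 245.  50.  56.] 0.62 [ 485. -190.  108.]
top gauge [138. 260.  51.  39.] 0.94 [449. 169. 148.]
top gauge [141. 202.  28.  18.] 0.84 [557. 181. 120.]
top stand [150. 203.  49.  36.] 0.9 [557. 169. 107.]
top tape_roll [258. 147.  52.  53.] 0.57 [705. -26.  -2.]
top tape_measure [244. 264.  27.  36.] 0.73 [447. -10.  59.]
top screwdriver [431. 250.  13.  82.] 0.9 [ 484. -390.   23.]
```

```bash
python3 - <<'E'
import cv2,numpy as np
a=cv2.imread("pics/scene0.png");b=cv2.imread("pics/top0.png")
A=cv2.resize(a[100:340,160:480],None,fx=2.5,fy=2.5,interpolation=3)
cv2.imwrite("pics/sc.png",A)
B=cv2.resize(b[110:320,90:470],None,fx=2.1,fy=2.1,interpolation=3)
cv2.imwrite("pics/tc.png",B)
E
```

```text
(no output)
```

View pics/sc.png

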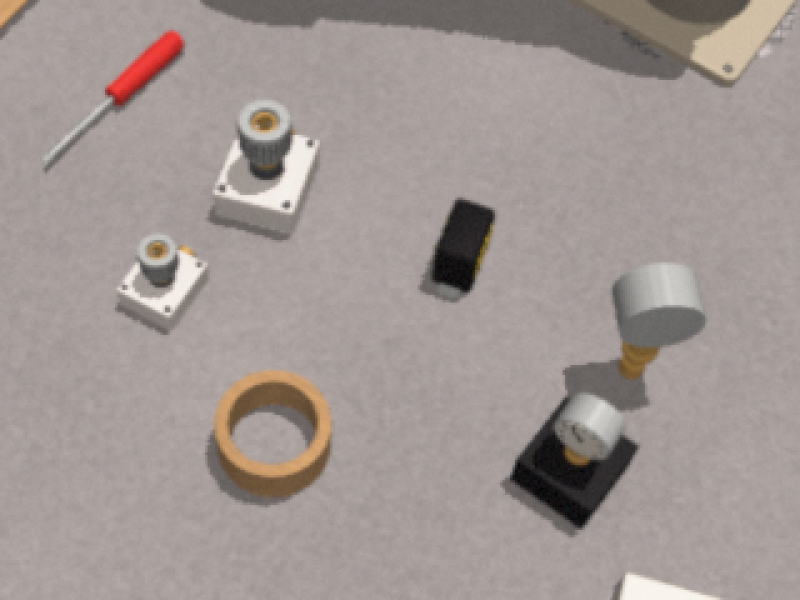

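View pics/tc.png

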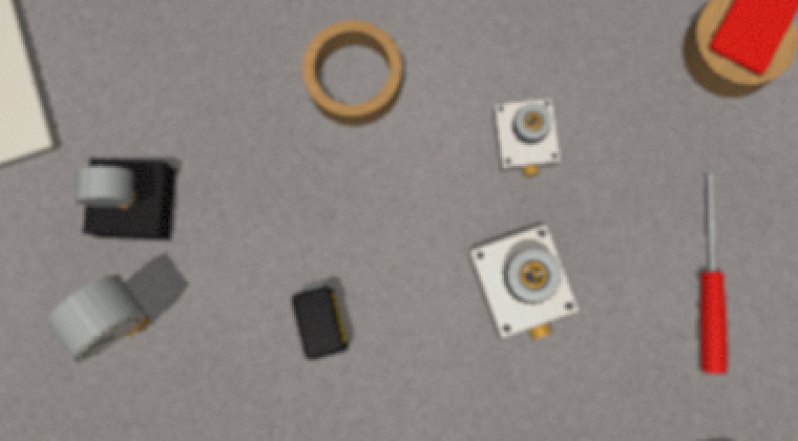

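The scene crop shows these candidates (full-frame scene pixels):
- **Gauges:** the one in the black stand at (397,270), and a larger loose one at (425,228).
- **Couplers:** a large one at (268,168), and a small one at (226,212).

By description I choose the parked gauge and the large block. I'll check their sizes from depth.

```bash
python3 - <<'E'
from h import *
C=[]
for n in("scene","top"):
    p=dict(np.load(f"/tmp/{n}.npz"));P=cloud(p).reshape(-1,3);C.append(P)
    def sel(c,r,z0,z1):
        m=(np.hypot(P[:,0]-c[0],P[:,1]-c[1])<r)&(P[:,2]>z0)&(P[:,2]<z1);return P[m]
    print(n,"bench",np.nanmedian(P[np.abs(P[:,2])<15][:,2]))
    for nm,c,r in(("big",(500,-190),75),("small",(640,-195),55),("stand",(565,185),60)):
        for z0,z1 in((15,60),(60,90),(90,135),(135,190)):
            q=sel(c,r,z0,z1)
            if len(q)>8:
                rc=cv2.minAreaRect(q[:,:2].astype(np.float32))
                print(nm,z0,z1,len(q),np.round(np.median(q,0)),"zq",np.round(np.percentile(q[:,2],[5,50,95])),"rect",np.round(rc[0]),np.round(rc[1]),round(rc[2]))
E
```

```text
scene bench 0.5302263200560721
big 15 60 954 [ 512. -187.   40.] zq [21. 40. 49.] rect [ 490. -203.] [104.  79.] 20
big 60 90 79 [ 511. -188.   84.] zq [76. 84. 89.] rect [ 502. -196.] [35. 38.] 74
big 90 135 373 [ 498. -199.  110.] zq [ 94. 110. 115.] rect [ 496. -201.] [49. 45.] 56
small 15 60 575 [ 655. -194.   29.] zq [18. 29. 54.] rect [ 639. -205.] [77. 60.] 7
small 60 90 225 [ 644. -203.   75.] zq [63. 75. 78.] rect [ 643. -205.] [36. 35.] 7
stand 15 60 965 [587. 196.  44.] zq [22. 44. 49.] rect [568. 191.] [74. 78.] 89
stand 60 90 70 [582. 194.  83.] zq [62. 83. 89.] rect [579. 192.] [ 9. 44.] 6
stand 90 135 472 [574. 193. 116.] zq [ 95. 116. 124.] rect [569. 192.] [31. 50.] 4
top bench -1.309914611428514
big 15 60 1239 [ 481. -191.   38.] zq [28. 38. 41.] rect [ 487. -201.] [102.  80.] 21
big 60 90 76 [ 493. -199.   80.] zq [72. 80. 89.] rect [ 488. -193.] [35. 36.] 85
big 90 135 485 [ 492. -199.  110.] zq [ 98. 110. 113.] rect [ 493. -199.] [48. 46.] 15
small 15 60 639 [ 629. -201.   28.] zq [20. 28. 51.] rect [ 638. -205.] [74. 57.] 8
small 60 90 238 [ 641. -203.   74.] zq [64. 74. 76.] rect [ 641. -203.] [34. 35.] 44
stand 15 60 1085 [555. 177.  43.] zq [23. 43. 46.] rect [567. 192.] [76. 75.] 89
stand 60 90 29 [553. 195.  84.] zq [73. 84. 90.] rect [554. 189.] [ 8. 46.] 16
stand 90 135 464 [565. 186. 116.] zq [ 96. 116. 122.] rect [567. 192.] [29. 50.] 3
```

The sizes agree. The large block measures about 90x80 with its sleeve top near 111 mm, so roughly +7 mm. The parked gauge's case is 50x29 mm. Moving over the coupler now.

```bash
python3 -m crank '[[[1,-0.78,0,0,0,0],[1,-0.78,0,0,0,0],[1,-0.78,0,0,0,0],[1,-0.78,0,0,0,0],[1,-0.78,0,0,0,0],[1,-0.78,0,0,0,0],[1,-0.78,0,0,0,0],[1,-0.78,0,0,0,0],[1,-0.78,0,0,0,0],[1,-0.78,0,0,0,0],[1,-0.78,0,0,0,0],[1,-0.78,0,0,0,0]]]'
python3 -m crank '[[[0,0,0,0,0,-1],[0,0,0,0,0,-1],[0,0,0,0,0,-1],[0,0,0,0,0,-1],[0,0,0,0,0,-1],[0,0,0,0,0,-1],[0,0,0,0,0,-1],[0,0,0,0,0,-1],[0,0,0,0,0,-1],[0,0,0,0,0,-1],[0,0,0,0,0,-1],[0,0,0,0,0,-1]]]' 0.3
```

```text
clock: 1.7
eef_pos: [439.9, -275.2, 229.0]
tool_rot: [3.13, 0.004, 0.208]
force: [0.5, 0.0, 0.2]
width: 85.3
clock: 2.7
eef_pos: [452.0, -260.7, 231.3]
tool_rot: [3.133, 0.01, 1.55]
force: [0.2, -0.3, 0.2]
width: 29.4
```

```bash
python3 -m crank '[[[0.6,0.45,0,0,0,0],[0.6,0.45,0,0,0,0],[0.5,0.3,0,0,0,0],[0,0,0,0,0,0]]]' 0.26
python3 - <<'E'
from h import *
s=ctrl.read_state();print(s["eef_pos"],s["tool_rot"],s["width"])
p=ctrl.get_image("wrist");save(p,"w1");P=cloud(p);Q=P.reshape(-1,3)
for r in ctrl.search_frame("outlet",p)[:3]:print(r)
m=(np.hypot(Q[:,0]-495,Q[:,1]+200)<60)
for z0,z1 in((33,47),(85,104),(104,118)):
    q=Q[m&(Q[:,2]>z0)&(Q[:,2]<z1)]
    if len(q)>8:
        c=cv2.minEnclosingCircle(q[:,:2].astype(np.float32));rc=cv2.minAreaRect(q[:,:2].astype(np.float32))
        print(z0,len(q),np.percentile(q[:,2],[5,50,95]).round(1),c,rc)
E
```

```text
clock: 3.03
eef_pos: [489.3, -211.6, 231.5]
tool_rot: [3.133, 0.011, 1.549]
force: [1.0, 0.0, 0.4]
width: 31.8
[ 489.29191337 -211.6069042   231.50828286] [3.1325673  0.01060833 1.54907954] 31.846449056304056
{'extent': [409.1, 167.7, 74.6, 58.6], 'conf': 0.96}
{'extent': [285.6, 169.9, 93.9, 92.4], 'conf': 0.92}
33 3206 [38.5 40.1 41.8] ((493.41473388671875, -199.56088256835938), 58.822452545166016) ((493.442626953125, -199.9813690185547), (90.194580078125, 80.45356750488281), 20.308216094970703)
85 322 [ 86.3  98.  103.5] ((493.74835205078125, -196.23471069335938), 24.465042114257812) ((493.88970947265625, -192.92189025878906), (39.19429397583008, 39.38070297241211), 43.10347366333008)
104 1850 [106.1 112.1 113.5] ((493.4801940917969, -199.63101196289062), 24.75514030456543) ((493.3709716796875, -199.41944885253906), (48.30755615234375, 48.09629440307617), 56.320152282714844)
```

View pics/w1.png

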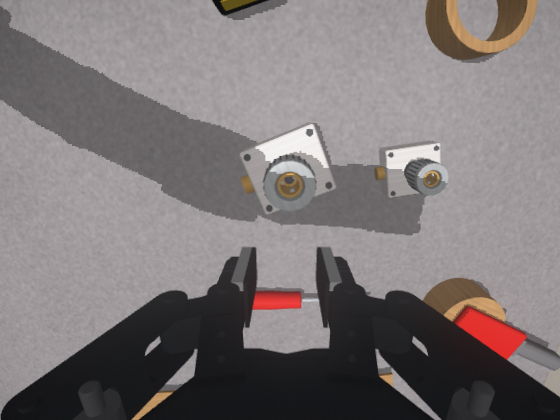

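The wrist picture shows the large coupler at (290,183) on its block and the small one at (430,178), so the large one is the 90x80 block. Its axis is at (493.4, -199.6) with the sleeve top at about 112. I'll straddle the tube with about a 32 mm opening and descend.

```bash
python3 -m crank '[[[0.4,0.13,0,0.09,0.1,0],[0,0,0.5,0,0,0],[0,0,0.8,0,0,0],[0,0,0.8,0,0,0],[0,0,0.8,0,0,0],[0,0,0.3,0,0,0],[0,0,0,0,0,0],[0,0,0,0,0,0]]]'
python3 -c "
from cell import ctrl
s=ctrl.read_state();print(s['eef_pos'],s['tool_rot'],s['force'],s['width'])"
```

```text
clock: 3.8
eef_pos: [490.6, -207.9, 133.7]
tool_rot: [-3.139, 0.005, 1.535]
force: [-0.5, -0.3, 0.5]
width: 31.3
[ 490.56251852 -207.92121467  133.7449274 ] [-3.13888887  0.00470602  1.53450209] [-0.48149941 -0.31808485  0.49049781] 31.26824264870621
```

```bash
python3 -m crank '[[[0.3,0.1,0,0,0.05,-0.2],[0.1,0.03,0.1,0,0,-0.2],[0,0,0.1,0,0,0],[0,0,0,0,0,0]]]'
```

```text
clock: 4.13
eef_pos: [497.7, -195.6, 131.0]
tool_rot: [3.138, 0.001, 1.58]
force: [0.1, -0.3, -0.4]
width: 31.6
```

```bash
python3 -m crank '[[[-0.08,-0.09,0,0,0,0],[0,0,0,0,0,0],[0,0,0,0,0,0]]]'; python3 -m crank '[[[0,0,0,0,0,0],[0,0,0,0,0,0]]]'
```

```text
clock: 4.38
eef_pos: [495.6, -198.3, 132.2]
tool_rot: [3.136, 0.002, 1.581]
force: [-0.3, -0.9, -0.1]
width: 31.4
clock: 4.55
eef_pos: [495.5, -198.8, 132.5]
tool_rot: [3.136, 0.002, 1.58]
force: [-0.4, 0.4, 0.4]
width: 31.5
```

```bash
python3 -m crank '[[[-0.03,-0.08,0.1,0,0,0],[0,-0.02,0.1,0,0,0],[0,0,0.1,0,0,0],[0,0,0.1,0,0,0],[0,0,0,0,0,0]]]'
```

```text
clock: 4.97
eef_pos: [491.9, -200.2, 119.2]
tool_rot: [3.136, 0.002, 1.579]
force: [-0.4, 0.2, -0.0]
width: 31.6
```

```bash
python3 -m crank '[[[0.02,0.04,0.05,0,0,0],[0,0.01,0.05,0,0,0],[0,0,0.05,0,0,0],[0,0,0,0,0,0]]]';  python3 -m crank '[[[0,0,0.04,0,0,0],[0,0,0.04,0,0,0],[0,0,0.04,0,0,0]]]'
```

```text
clock: 5.3
eef_pos: [493.6, -199.3, 113.7]
tool_rot: [3.137, 0.002, 1.579]
force: [0.7, -0.6, -0.0]
width: 31.3
clock: 5.55
eef_pos: [493.9, -199.2, 110.5]
tool_rot: [3.137, 0.002, 1.579]
force: [-0.1, 0.8, 7.3]
width: 31.6
```

```bash
python3 -m crank '[[[0,0,0.05,0,0,0],[0,0,0.05,0,0,0]]]';  python3 -m crank '[[[0,0,0.06,0,0,0],[0,0,0.06,0,0,0]]]'
```

```text
clock: 5.72
eef_pos: [493.8, -199.3, 108.7]
tool_rot: [3.137, 0.003, 1.579]
force: [-3.3, 2.0, 11.5]
width: 31.7
clock: 5.88
eef_pos: [493.8, -199.3, 107.0]
tool_rot: [3.136, 0.004, 1.579]
force: [-2.1, 1.4, 12.7]
width: 31.6
```

```bash
python3 -m crank '[[[0,0,0.06,0,0,0],[0,0,0.06,0,0,0]]]';  python3 -m crank '[[[0,0,0.06,0,0,0],[0,0,0.06,0,0,0]]]'; python3 -m crank '[[[0,0,0.06,0,0,0]]]'
```

```text
clock: 6.05
eef_pos: [493.8, -199.3, 105.5]
tool_rot: [3.136, 0.005, 1.579]
force: [-2.9, 0.1, 12.8]
width: 31.6
clock: 6.22
eef_pos: [493.8, -199.3, 103.8]
tool_rot: [3.136, 0.007, 1.579]
force: [-1.5, 1.8, 9.0]
width: 31.4
clock: 6.3
eef_pos: [493.8, -199.3, 102.8]
tool_rot: [3.135, 0.007, 1.579]
force: [-2.1, 0.8, 7.7]
width: 31.8
```

```bash
python3 -m crank '[[[0,0,0.04,0,0,0],[0,0,0.04,0,0,0]]]';  python3 -m crank '[[[0,0,0.04,0,0,0],[0,0,0.04,0,0,0]]]'; python3 -m crank '[[[0,0,0.04,0,0,0]]]'
```

```text
clock: 6.47
eef_pos: [493.8, -199.3, 101.6]
tool_rot: [3.135, 0.008, 1.579]
force: [-1.2, 0.3, 5.7]
width: 31.6
clock: 6.63
eef_pos: [493.9, -199.3, 100.3]
tool_rot: [3.134, 0.009, 1.579]
force: [-2.5, 0.3, 7.6]
width: 31.8
clock: 6.72
eef_pos: [493.9, -199.3, 99.8]
tool_rot: [3.134, 0.009, 1.579]
force: [-2.4, 0.4, 7.5]
width: 31.5
```

```bash
python3 -m crank '[[[0,0,0.04,0,0,0],[0,0,0.04,0,0,0]]]';  python3 -m crank '[[[0,0,0.04,0,0,0]]]'
```

```text
clock: 6.88
eef_pos: [493.9, -199.3, 98.7]
tool_rot: [3.134, 0.01, 1.579]
force: [-1.5, 0.1, 7.4]
width: 31.7
clock: 6.97
eef_pos: [493.9, -199.3, 98.2]
tool_rot: [3.134, 0.01, 1.579]
force: [-2.4, 0.8, 7.8]
width: 31.4
```

Travel is about 13 mm with no stop reached. I'll lift slowly at first and check that the sleeve stays down.

```bash
python3 -m crank '[[[0,0,-0.06,0,0,0],[0,0,-0.06,0,0,0],[0,0,-0.1,0,0,0],[0,0,-0.2,0,0,0],[0,0,-0.6,0,0,0],[0,0,-1,0,0,0],[0,0,-1,0,0,0],[0,0,-1,0,0,0],[0,0,0,0,0,0]]]' 
python3 - <<'E'
from h import *
p=ctrl.get_image("wrist");Q=cloud(p).reshape(-1,3)
print(p["R"],-p["R"].T@p["t"],ctrl.read_state()["eef_pos"])
d=np.hypot(Q[:,0]-493.6,Q[:,1]+199.5)
for a,b in((15,23),(9,12)):
    q=Q[(d>a)&(d<b)&(Q[:,2]>85)];print(a,len(q),np.percentile(q[:,2],[5,25,50,75,95]).round(1))
q=Q[(d<30)&(Q[:,2]>90)];print(cv2.minEnclosingCircle(q[:,:2].astype(np.float32)))
p=ctrl.get_image("scene");cv2.imwrite("pics/s2.png",cv2.resize(p["color"][120:220,220:340,::-1],None,fx=5,fy=5,interpolation=3))
E
```

```text
clock: 7.72
eef_pos: [492.0, -197.2, 224.0]
tool_rot: [3.137, 0.008, 1.58]
force: [1.3, -0.8, -0.5]
width: 31.5
[[ 0.99995597  0.0087226   0.00345979]
 [ 0.00727968 -0.95374436  0.3005307 ]
 [ 0.00592116 -0.30049229 -0.95376587]] [ 491.25002054 -121.50851538  366.15265895] [ 490.77773027 -197.03989277  221.8793629 ]
15 6081 [101.4 241.7 277.4 308.6 317.7]
9 409 [ 89.6  99.2 107.1 108.5 109.4]
((493.49957275390625, -194.4342041015625), 28.76692771911621)
```

View pics/s2.png

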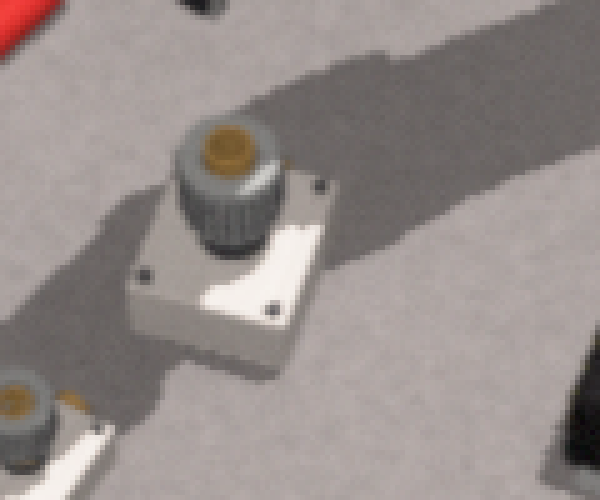

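The scene crop shows the large coupler's sleeve down, with the brass rim proud of it at about (228,150). The catch holds. Going to the gauge.

```bash
python3 -m crank '[[[1,0.2,0,0,0,0],[1,0.2,0,0,0,0],[1,0.2,0,0,0,0],[1,0.2,0,0,0,0],[1,0.2,0,0,0,0],[1,0.2,0,0,0,0],[1,0.2,0,0,0,0],[1,0.2,0,0,0,0],[1,0.2,0,0,0,0],[1,0.2,0,0,0,0],[0.6,0.2,0,0,0,0],[0,0,0,0,0,0]]]' -0.18
python3 -m crank '[[[0,0,0,0,0,0],[0,0,0,0,0,0]]]'
python3 - <<'E'
from h import *
s=ctrl.read_state();print(s["eef_pos"],s["tool_rot"],s["width"])
p=ctrl.get_image("wrist");save(p,"w2");Q=cloud(p).reshape(-1,3)
print(ctrl.search_frame("gauge",p)[:3])
d=np.hypot(Q[:,0]-567,Q[:,1]-192)
for z0,z1,r in((38,50,60),(85,130,40),(110,130,40)):
    q=Q[(d<r)&(Q[:,2]>z0)&(Q[:,2]<z1)];print(z0,len(q),np.percentile(q[:,2],[5,50,95]).round(1),cv2.minAreaRect(q[:,:2].astype(np.float32)))
E
```

```text
clock: 8.82
eef_pos: [545.5, 130.6, 199.2]
tool_rot: [-3.109, 0.009, 1.57]
force: [0.5, 1.6, 0.1]
width: 50.4
clock: 8.98
eef_pos: [543.5, 131.0, 196.4]
tool_rot: [-3.104, 0.01, 1.573]
force: [0.1, 0.1, -0.6]
width: 50.0
[543.49831185 130.95297868 196.41566968] [-3.10401842  0.01046269  1.57326616] 49.960980399418546
[{'extent': [322.5, 130.9, 42.2, 66.5], 'conf': 0.91}, {'extent': [158.8, 143.4, 118.5, 111.9], 'conf': 0.58}]
38 3695 [44.  45.2 46.4] ((568.1465454101562, 193.03993225097656), (75.58768463134766, 75.26644134521484), 88.23031616210938)
85 2636 [107.3 120.3 123.5] ((568.2008056640625, 193.20458984375), (29.06977081298828, 49.5550422668457), 3.0234928131103516)
110 2396 [112.3 120.8 123.5] ((568.2533569335938, 192.9110107421875), (29.032325744628906, 44.277828216552734), 3.108851909637451)
```

View pics/w2.png

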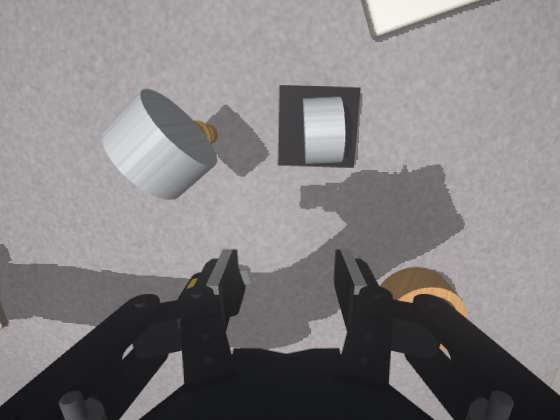

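The wrist picture shows the parked gauge at (323,131) in its stand, and the larger gauge at (160,143) about 100 mm off to the left. The target is (568.2, 193.1), yaw 3 degrees.

```bash
python3 -m crank '[[[0.5,0.2,0.2,-0.2,0.05,-0.3],[0.5,0.2,0.3,-0.2,0.05,-0.3],[0.5,0.2,0.3,-0.1,0.05,0],[0.4,0.1,0.2,0,0,0],[0.1,0.05,0,0,0,0],[0,0,0,0,0,0],[0,0,0,0,0,0]]]'; python3 -m crank '[[[0,0,0,0,0,0],[0,0,0,0,0,0]]]'
```

```text
clock: 9.67
eef_pos: [565.5, 179.6, 165.0]
tool_rot: [3.126, 0.002, 1.62]
force: [-0.8, 0.1, -0.6]
width: 50.3
clock: 9.83
eef_pos: [565.9, 177.6, 165.7]
tool_rot: [3.126, 0.003, 1.618]
force: [0.4, 0.8, 0.6]
width: 50.5
```

```bash
python3 -m crank '[[[0.3,0.06,0,0.13,0.03,0],[0.2,0.04,0,0,0,0],[0.06,0.02,0.2,0,0,0],[0,0,0,0,0,0],[0,0,0,0,0,0],[0,0,0,0,0,0]]]'; python3 -m crank '[[[0,0,0,0,0,0],[0,0,0,0,0,0]]]'
```

```text
clock: 10.33
eef_pos: [569.8, 195.2, 160.0]
tool_rot: [3.14, -0.0, 1.616]
force: [-0.8, -0.1, -0.3]
width: 50.4
clock: 10.5
eef_pos: [569.5, 195.1, 159.8]
tool_rot: [3.14, 0.0, 1.616]
force: [0.2, 0.2, 0.4]
width: 50.6
```

```bash
python3 -m crank '[[[-0.07,-0.05,0.2,0,0,0],[-0.02,0,0.4,0,0,0],[0,0,0.5,0,0,0],[0,0,0.5,0,0,0],[0,0,0.4,0,0,0],[0,0,0.3,0,0,0],[0,0,0.1,0,0,0],[0,0,0,0,0,0],[0,0,0,0,0,0]]]'
```

```text
clock: 11.25
eef_pos: [568.0, 189.7, 83.8]
tool_rot: [3.139, 0.001, 1.615]
force: [-0.1, -1.0, -0.1]
width: 50.5
```

```bash
python3 -m crank '[[[0.1,0,0,0,0,0],[0.05,0,0,0,0,0],[0,0,0,0,0,0],[0,0,0,0,0,0]]]'; python3 -m crank '[[[0,0,0,0,0,0],[0,0,0,0,0,0],[0,0,0,0,0,0],[0,0,0,0,0,0],[0,0,0,0,0,0],[0,0,0,0,0,0],[0,0,0,0,0,0],[0,0,0,0,0,0]]]' 1
```

```text
clock: 11.58
eef_pos: [569.2, 195.4, 85.9]
tool_rot: [3.136, -0.0, 1.615]
force: [-0.4, 0.4, -0.3]
width: 50.2
clock: 12.25
eef_pos: [569.6, 195.9, 86.8]
tool_rot: [3.134, -0.001, 1.615]
force: [-0.5, 0.9, -0.3]
width: 27.4
```

```bash
python3 -m crank '[[[0,0,-0.1,0.04,0,0],[0,0,-0.2,0,0,0],[0,0,-0.3,0,0,0],[0,0,-0.3,0,0,0],[0,0,-0.3,0,0,0],[0,0,-0.3,0,0,0],[0,0,-0.5,0,0,0],[0,0,-0.7,0,0,0],[0,0,-0.7,0,0,0],[0,0,-0.7,0,0,0],[0,0,-0.3,0,0,0],[0,0,0,0,0,0]]]'
python3 - <<'E'
from h import *
s=ctrl.read_state();T=s["eef_pos"];print(T,s["tool_rot"],s["width"],s["force"])
I=[]
for n in("scene","top","wrist"):
    p=ctrl.get_image(n);r=ctrl.search_frame("gauge",p)[:2];print(n,r)
    Q=cloud(p).reshape(-1,3);d=np.hypot(Q[:,0]-T[0],Q[:,1]-T[1])
    for z0,z1 in((-75,-45),(-38,-25)):
        q=Q[(d<18)&(Q[:,2]>T[2]+z0)&(Q[:,2]<T[2]+z1)]
        if len(q)>5:print(z0,len(q),q.mean(0).round(1),cv2.minAreaRect(q[:,:2].astype(np.float32)))
    K=np.array(p["camera_matrix"]);X=p["R"]@(T-[0,0,20])+p["t"];u,v=(K@(X/X[2]))[:2];print(u,v)
    if n!="wrist":
        u,v=int(u),int(v);I.append(cv2.resize(p["color"][v-50:v+50,u-50:u+50,::-1],None,fx=4,fy=4,interpolation=3))
cv2.imwrite("pics/held.png",np.hstack(I))
E
```

```text
clock: 13.25
eef_pos: [567.9, 194.9, 230.9]
tool_rot: [3.14, -0.0, 1.615]
force: [0.3, -0.3, -2.8]
width: 27.5
[567.91709875 194.91834499 230.89519116] [ 3.13976301e+00 -1.79979027e-04  1.61491618e+00] 27.47260897128743 [ 0.2904338  -0.28794023 -2.75446227]
scene [{'extent': [409.4, 242.8, 33.3, 28.1], 'conf': 0.52}, {'extent': [432.1, 229.8, 18.0, 21.5], 'conf': 0.49}]
-75 40 [572.9 192.3 171. ] ((572.2997436523438, 192.865966796875), (7.329435348510742, 15.954631805419922), 19.895465850830078)
-38 25 [575.5 191.7 196.9] ((574.77001953125, 192.28184509277344), (8.696434020996094, 21.077373504638672), 10.055095672607422)
408.41042075395137 246.24942891263223
top [{'extent': [136.7, 260.0, 48.9, 41.6], 'conf': 0.9}, {'extent': [117.2, 187.3, 32.7, 23.5], 'conf': 0.66}]
-75 42 [563.4 185.9 168. ] ((562.7560424804688, 186.67144775390625), (9.280517578125, 18.31641960144043), 64.84391784667969)
113.9196591305203 186.275195863451
wrist [{'extent': [285.1, 274.2, 67.3, 117.2], 'conf': 0.79}, {'extent': [154.6, 208.2, 95.9, 93.7], 'conf': 0.73}]
-75 155 [564.8 197.5 167.6] ((564.2346801757812, 197.41004943847656), (16.255992889404297, 9.718880653381348), 4.910087585449219)
288.86578641012045 247.17058105725678
```

View pics/held.png

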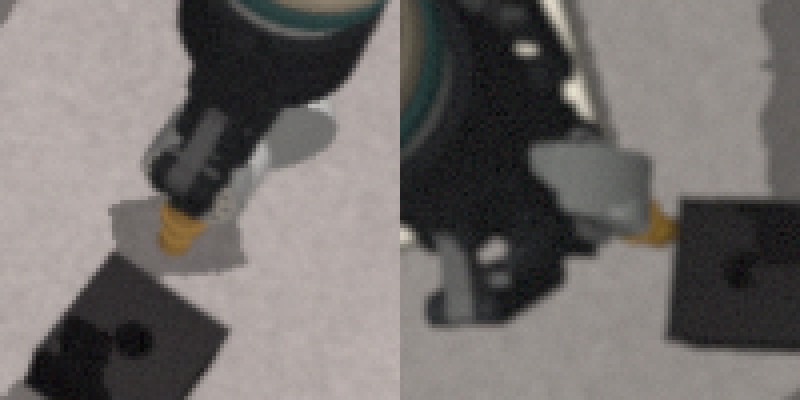

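The held picture shows the gauge clear of the stand and upright, with the brass plug pointing down at (180,235) left and (660,222) right. Moving back over the coupler.

```bash
python3 -m crank '[[[-0.3,-0.1,0,0,0,0],[-0.6,-0.15,-0.1,0,0,0],[-0.8,-0.2,-0.1,0,0,0],[-0.8,-0.2,-0.1,0,0,0],[-0.8,-0.2,0,0,0,0],[-0.8,-0.2,0,0,0,0],[-0.8,-0.2,0,0,0,0],[-0.8,-0.2,0,0,0,0],[-0.8,-0.2,0,0,0,0],[-0.8,-0.2,0,0,0,0],[-0.8,-0.2,0,0,0,0],[-0.8,-0.2,0,0,0,0]]]'
python3 -m crank '[[[-0.6,-0.2,0,0,0,0],[-0.4,-0.1,0,0,0,0],[-0.2,-0.05,0,0,0,0],[0,0,0,0,0,0],[0,0,0,0,0,0]]]'
```

```text
clock: 14.55
eef_pos: [500.2, -87.4, 227.1]
tool_rot: [-3.117, 0.0, 1.626]
force: [0.8, -0.5, -1.5]
width: 27.3
clock: 14.97
eef_pos: [484.7, -135.5, 224.4]
tool_rot: [-3.108, 0.003, 1.612]
force: [0.5, -0.5, -3.3]
width: 27.0
```

```bash
python3 -m crank '[[[-0.4,0.04,0,-0.15,0.03,0],[-0.6,0.06,0,-0.15,0,0],[-0.5,0.05,0,0,0,0],[-0.3,0.05,0,0,0,0],[-0.1,0,0,0,0,0],[0,0,0,0,0,0],[0,0,0,0,0,0]]]'; python3 -m crank '[[[0,0,0,0,0,0],[0,0,0,0,0,0]]]'
```

```text
clock: 15.55
eef_pos: [495.4, -184.4, 223.3]
tool_rot: [-3.14, -0.006, 1.626]
force: [0.2, 0.1, -2.1]
width: 27.2
clock: 15.72
eef_pos: [495.5, -182.0, 223.3]
tool_rot: [-3.14, -0.008, 1.629]
force: [0.1, 0.2, -2.6]
width: 27.4
```

```bash
cat > m.py <<'E'
from h import *
from scipy.optimize import least_squares
s=ctrl.read_state();T=np.array(s["eef_pos"]);print(T.round(1),s["tool_rot"].round(3))
def fit(q,R):
    r=least_squares(lambda c:np.hypot(q[:,0]-c[0],q[:,1]-c[1])-R,q[:,:2].mean(0)*2-cam*0-q[:,:2].mean(0)+ (q[:,:2].mean(0)-cam[:2])/np.linalg.norm(q[:,:2].mean(0)-cam[:2])*5,loss="soft_l1",f_scale=1)
    return r.x.round(1),np.abs(r.fun).mean().round(2)
for n in("wrist","scene","top"):
    p=ctrl.get_image(n);save(p,n+"_m%d"%int(s["clock"]*10));cam=-p["R"].T@p["t"]
    Q=cloud(p).reshape(-1,3);d=np.hypot(Q[:,0]-T[0],Q[:,1]-T[1])
    for a,b,R in((-69,-57,8),(-48,-43,8),(-41.5,-38,11.5)):
        q=Q[(d<20)&(Q[:,2]>T[2]+a)&(Q[:,2]<T[2]+b)]
        if len(q)>5:print(n,a,len(q),*fit(q,R))
    d=np.hypot(Q[:,0]-493.5,Q[:,1]+199.6)
    q=Q[(d<26)&(Q[:,2]>92)&(Q[:,2]<104)]
    if len(q)>20:print(n,"sleeve",len(q),np.median(q[:,2]).round(1),cv2.minEnclosingCircle(q[:,:2].astype(np.float32)))
    q=Q[(d<16)&(Q[:,2]>105)&(Q[:,2]<112)]
    if len(q)>8:print(n,"rim",len(q),np.median(q[:,2]).round(1),cv2.minEnclosingCircle(q[:,:2].astype(np.float32)))
E
python3 m.py
```

```text
[ 495.5 -182.   223.3] [-3.14  -0.008  1.629]Traceback (most recent call last):
  File "m.py", line 12, in <module>
    if len(q)>5:print(n,a,len(q),*fit(q,R))
                                  ~~~^^^^^
  File "m.py", line 5, in fit
    r=least_squares(lambda c:np.hypot(q[:,0]-c[0],q[:,1]-c[1])-R,q[:,:2].mean(0)*2-cam*0-q[:,:2].mean(0)+ (q[:,:2].mean(0)-cam[:2])/np.linalg.norm(q[:,:2].mean(0)-cam[:2])*5,loss="soft_l1",f_scale=1)
                                                                 ~~~~~~~~~~~~~~~~~^~~~~~
ValueError: operands could not be broadcast together with shapes (2,) (3,)
```

```bash
f=$(ls pics/wrist_m*.png); python3 -c "
import cv2;a=cv2.imread('$f');cv2.imwrite('pics/wz.png',cv2.resize(a[130:370,180:400],None,fx=2.5,fy=2.5,interpolation=3))"
```

```text
(no output)
```

View pics/wz.png

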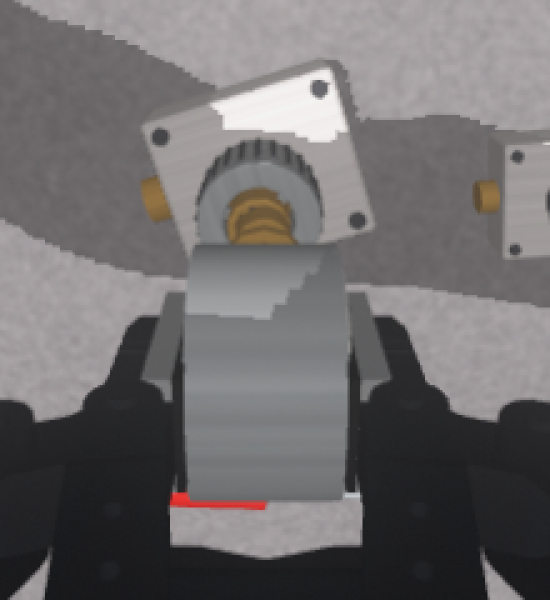

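The wrist crop shows the held gauge with its plug at about (260,225), overlapping the coupler behind it. I'll fix the fit helper and measure the plug.

```bash
python3 - <<'E'
s=open("m.py").read()
a=s.index("    r=least");b=s.index("    return r.x")
s=s[:a]+'''    m=q[:,:2].mean(0);e=m-cam[:2]
    r=least_squares(lambda c:np.hypot(q[:,0]-c[0],q[:,1]-c[1])-R,m+5*e/np.linalg.norm(e),loss="soft_l1")
'''+s[b:]
open("m.py","w").write(s)
E
python3 m.py
```

```text
[ 495.6 -181.8  223.3] [-3.14  -0.008  1.629]
wrist -69 111 [ 495.  -184.3] 0.29
wrist -41.5 60 [ 495.3 -185.1] 0.81
wrist sleeve 1077 101.6 ((493.25054931640625, -199.44851684570312), 24.620216369628906)
wrist rim 121 108.0 ((493.54913330078125, -199.43690490722656), 11.741141319274902)
scene -69 20 [ 494.5 -187.2] 1.05
scene -41.5 11 [ 494.5 -190.1] 1.31
scene sleeve 217 100.8 ((494.978759765625, -201.07177734375), 24.354494094848633)
scene rim 42 107.9 ((494.4188232421875, -198.42742919921875), 13.818572044372559)
top sleeve 59 100.1 ((479.0274658203125, -187.28924560546875), 13.003021240234375)
```

The plug is at (-0.6, -2.5) from the TCP, consistent with the offset expected from the grasp. The sleeve is at 101 and the rim at 108, so the sleeve is still caught. The TCP target is about (494.0, -196.5).

```bash
python3 -m crank '[[[-0.2,-0.03,0.1,0,-0.08,0],[-0.2,-0.04,0.2,0,0,0],[-0.15,-0.02,0.3,0,0,0],[0,0,0.2,0,0,0],[0,0,0,0,0,0],[0,0,0,0,0,0],[0,0,0,0,0,0]]]'; python3 -m crank '[[[0,0,0,0,0,0],[0,0,0,0,0,0]]]'
```

```text
clock: 16.5
eef_pos: [492.6, -201.8, 195.7]
tool_rot: [-3.138, 0.002, 1.627]
force: [-0.3, 0.0, -2.4]
width: 27.2
clock: 16.67
eef_pos: [492.7, -201.6, 195.7]
tool_rot: [-3.138, 0.002, 1.627]
force: [-0.2, -0.5, -3.3]
width: 27.4
```

```bash
python3 -m crank '[[[0.12,0.05,0,-0.03,0.02,0],[0.02,0.01,0,0,0,0],[0,0,0,0,0,0],[0,0,0,0,0,0]]]'; python3 -m crank '[[[0,0,0,0,0,0],[0,0,0,0,0,0]]]'
```

```text
clock: 17.0
eef_pos: [495.2, -196.3, 196.5]
tool_rot: [3.14, -0.0, 1.628]
force: [-0.7, 0.0, -1.4]
width: 27.3
clock: 17.17
eef_pos: [495.4, -196.1, 196.8]
tool_rot: [3.139, -0.0, 1.628]
force: [-0.1, 0.1, -1.7]
width: 27.3
```

```bash
python3 -m crank '[[[-0.02,-0.05,0.1,0,0,0],[0,0,0.1,0,0,0],[0,0,0.1,0,0,0],[0,0,0,0,0,0],[0,0,0,0,0,0]]]'; python3 m.py
```

```text
clock: 17.58
eef_pos: [493.5, -197.2, 186.6]
tool_rot: [3.14, 0.0, 1.628]
force: [-0.1, -0.4, -1.8]
width: 27.4
[ 493.5 -197.2  186.6] [3.14  0.    1.628]
wrist -69 106 [ 493.1 -200.1] 0.18
wrist -41.5 77 [ 493.3 -200.7] 0.75
wrist sleeve 1535 101.6 ((493.6002502441406, -199.96279907226562), 24.95140838623047)
wrist rim 230 108.2 ((493.6038818359375, -200.10931396484375), 11.96420669555664)
scene -69 19 [ 492.5 -201.1] 1.01
scene -41.5 9 [ 491.3 -203.7] 1.18
scene sleeve 206 100.9 ((495.1737976074219, -200.9842987060547), 24.11273765563965)
scene rim 33 108.8 ((494.20172119140625, -198.72389221191406), 14.074042320251465)
top sleeve 130 100.4 ((489.5389709472656, -193.12374877929688), 22.20623779296875)
```

Aligned to within about half a millimetre. Lowering slowly.

```bash
python3 -m crank '[[[0.01,0.015,0.05,0,0,0],[0,0,0.05,0,0,0],[0,0,0.05,0,0,0]]]'; python3 -m crank '[[[0,0,0.04,0,0,0],[0,0,0.04,0,0,0]]]'; python3 -m crank '[[[0,0,0.04,0,0,0],[0,0,0.04,0,0,0]]]'
```

```text
clock: 17.98
eef_pos: [494.7, -196.9, 182.6]
tool_rot: [3.138, 0.001, 1.628]
force: [-0.4, 0.2, -2.0]
width: 27.2
clock: 18.15
eef_pos: [494.8, -196.9, 179.9]
tool_rot: [3.138, 0.001, 1.628]
force: [0.5, 0.5, -2.2]
width: 27.1
clock: 18.32
eef_pos: [494.7, -196.9, 177.2]
tool_rot: [3.138, 0.001, 1.628]
force: [-0.5, -0.5, -3.2]
width: 27.5
```

```bash
python3 -m crank '[[[0,-0.025,0.01,0,0,0],[0,0,0.03,0,0,0]]]'; python3 -m crank '[[[0,0,0.04,0,0,0],[0,0,0.04,0,0,0]]]'; python3 -m crank '[[[0,0,0.04,0,0,0],[0,0,0.04,0,0,0]]]'
```

```text
clock: 18.48
eef_pos: [493.8, -196.9, 175.7]
tool_rot: [3.138, 0.001, 1.628]
force: [0.7, 0.2, -2.3]
width: 27.4
clock: 18.65
eef_pos: [493.8, -196.9, 173.1]
tool_rot: [3.138, 0.001, 1.628]
force: [0.3, 0.0, -2.2]
width: 27.2
clock: 18.82
eef_pos: [493.9, -197.0, 170.5]
tool_rot: [3.138, 0.001, 1.628]
force: [-0.2, -0.5, -2.9]
width: 27.5
```

The tip is about 7 mm below the rim with no contact force, so the plug is in the bore.

```bash
python3 -m crank '[[[0,0,0.04,0,0,0],[0,0,0.04,0,0,0],[0,0,0.04,0,0,0],[0,0,0.04,0,0,0]]]'; python3 -m crank '[[[0,0,0.04,0,0,0],[0,0,0.04,0,0,0],[0,0,0.04,0,0,0],[0,0,0.04,0,0,0]]]';python3 -m crank '[[[0,0,0.04,0,0,0],[0,0,0.04,0,0,0]]]'
```

```text
clock: 19.15
eef_pos: [494.0, -197.0, 165.2]
tool_rot: [3.138, 0.001, 1.628]
force: [-0.4, 0.2, -2.3]
width: 27.4
clock: 19.48
eef_pos: [494.0, -197.0, 159.8]
tool_rot: [3.138, 0.001, 1.628]
force: [-0.5, 0.0, -2.5]
width: 27.6
clock: 19.65
eef_pos: [494.0, -197.0, 157.1]
tool_rot: [3.138, 0.001, 1.628]
force: [-0.2, -0.1, -2.6]
width: 27.1
```

```bash
python3 -m crank '[[[0,0,0.03,0,0,0],[0,0,0.03,0,0,0]]]'; python3 -m crank '[[[0,0,0.03,0,0,0],[0,0,0.03,0,0,0]]]';python3 -m crank '[[[0,0,0.04,0,0,0]]]'
```

```text
clock: 19.82
eef_pos: [494.0, -197.0, 155.1]
tool_rot: [3.138, 0.001, 1.628]
force: [0.8, -0.0, -2.5]
width: 27.5
clock: 19.98
eef_pos: [494.1, -197.0, 153.4]
tool_rot: [3.138, 0.001, 1.628]
force: [-1.9, -0.1, 6.0]
width: 27.4
clock: 20.07
eef_pos: [494.1, -197.0, 152.8]
tool_rot: [3.138, 0.001, 1.628]
force: [-2.4, 1.2, 6.3]
width: 27.7
```

```bash
python3 -m crank '[[[0,0,0.045,0,0,0]]]'; python3 -m crank '[[[0,0,0.045,0,0,0]]]';python3 -m crank '[[[0,0,0.045,0,0,0]]]'
```

```text
clock: 20.15
eef_pos: [494.2, -197.0, 152.3]
tool_rot: [3.138, 0.002, 1.628]
force: [-2.7, 1.1, 5.7]
width: 27.1
clock: 20.23
eef_pos: [494.5, -197.1, 151.6]
tool_rot: [3.137, 0.002, 1.628]
force: [-0.1, 0.4, 2.5]
width: 27.2
clock: 20.32
eef_pos: [494.9, -197.2, 150.9]
tool_rot: [3.136, 0.003, 1.628]
force: [-1.8, 0.4, 6.3]
width: 27.2
```

```bash
python3 - <<'E'
from h import *
s=ctrl.read_state();print(s["eef_pos"],s["force"])
p=ctrl.get_image("scene");Q=cloud(p).reshape(-1,3);d=np.hypot(Q[:,0]-494.5,Q[:,1]+199.6)
q=Q[(d<27)&(d>16)&(Q[:,2]>85)&(Q[:,2]<118)];print(len(q),np.percentile(q[:,2],[50,75,90,97]))
E
```

```text
[ 494.87597463 -197.21242757  150.87781456] [-1.81446985  0.35542288  6.29922747]
242 [107.47557759 112.37099547 114.11404564 115.42465419]
```

The force dipped at z = 151.6 and the sleeve top now reads about 112 (it was 101), so the catch tripped. I'll relax and look before letting go.

```bash
python3 -m crank '[[[0,0,-0.02,0,0,0],[0,0,0,0,0,0],[0,0,0,0,0,0]]]'; python3 - <<'E'
from h import *
a=ctrl.get_image("scene")["color"][100:220,220:340,::-1];b=ctrl.get_image("wrist")["color"][120:340,180:400,::-1]
cv2.imwrite("pics/seat.png",np.hstack([cv2.resize(i,(400,400),interpolation=3) for i in(a,b)]))
E
```

```text
clock: 20.62
eef_pos: [494.9, -197.3, 151.8]
tool_rot: [3.136, 0.003, 1.628]
force: [-0.7, 1.6, 2.5]
width: 27.4
```

View pics/seat.png

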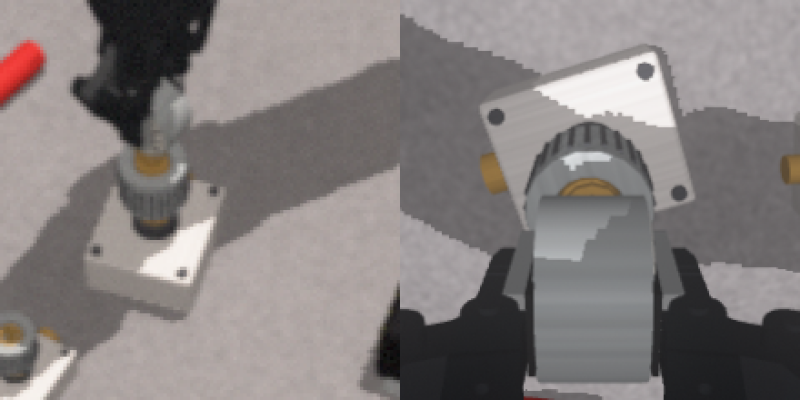

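In both views the sleeve is up around the collar: (153,180) in the left half, (590,170) in the right. Letting go and retreating.

```bash
python3 -m crank '[[[0,0,0,0,0,0],[0,0,0,0,0,0],[0,0,0,0,0,0],[0,0,0,0,0,0],[0,0,0,0,0,0],[0,0,0,0,0,0]]]' -0.3; python3 -m crank '[[[0,0,-0.1,0,0,0],[0,0,-0.2,0,0,0],[0,0,-0.5,0,0,0],[0,0,-0.8,0,0,0],[0,0,-0.8,0,0,0],[0,0,-0.8,0,0,0],[0,0,-0.8,0,0,0],[0,0,-0.3,0,0,0],[0,0,0,0,0,0],[0,0,0,0,0,0]]]'; python3 - <<'E'
from h import *
p=ctrl.get_image("scene");a=p["color"][100:220,220:340,::-1];w=ctrl.get_image("wrist");b=w["color"][:,70:490,::-1]
cv2.imwrite("pics/end.png",np.hstack([cv2.resize(i,(400,400),interpolation=3) for i in(a,b)]))
Q=cloud(w).reshape(-1,3);d=np.hypot(Q[:,0]-493.5,Q[:,1]+199.6)
q=Q[(d<35)&(Q[:,2]>140)&(Q[:,2]<200)];print(len(q),np.percentile(q[:,2],[50,95]),cv2.minAreaRect(q[:,:2].astype(np.float32)))
q=Q[(d<25)&(d>15)&(Q[:,2]>95)&(Q[:,2]<120)];print("sleeve",len(q),np.percentile(q[:,2],[50,75]))
E
```

```text
clock: 21.22
eef_pos: [495.9, -197.5, 151.1]
tool_rot: [3.134, 0.003, 1.628]
force: [0.3, -0.0, 0.3]
width: 55.4
clock: 22.05
eef_pos: [494.5, -196.4, 289.4]
tool_rot: [3.134, 0.003, 1.629]
force: [0.5, 0.6, -0.6]
width: 55.6
1756 [185.70458979 189.36538408] ((495.232666015625, -199.41033935546875), (28.87724494934082, 48.64913558959961), 3.483081102371216)
sleeve 495 [112.03366866 112.60054099]
```

View pics/end.png

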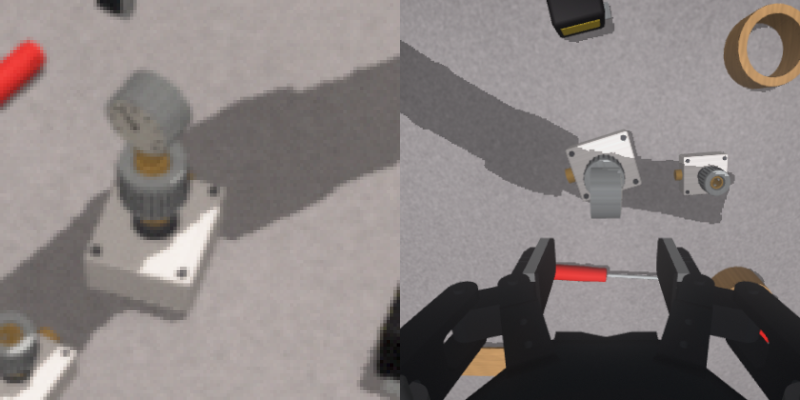

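The gauge stands upright in the coupler with the sleeve up at 112 mm, and nothing is touching it. The case top is at 186–189 mm, where about 186–188 is expected when home.

```bash
python3 -c "
from cell import ctrl
print(ctrl.finish_job())"
```

```text
the job is handed in; nothing more can be done
None
```

The gauge is plugged fully into the larger coupler (the 90 x 80 mm block), and the job was handed in at about 22 s of the 64 s allowed.

- **Sleeve:** I pressed it down on its top ring with the jaws either side of the tube, using 13 N at most. After about 13 mm I lifted off, and it stayed back on its catch with its top at 101 mm, below the rim at 108 mm.
- **Gauge:** I took the 50 mm gauge from its stand and lined it up over the bore to about half a millimetre. It went in with no measurable force until the valve spring, which read about 6 N on the wrist (about 9 N with the gauge's weight). The force then dipped as the catch tripped.
- **Last checks:** after I let go, the sleeve is up around the collar with its top at 112 mm. The gauge stands upright, with its case top at 186–189 mm against about 186–188 mm expected when home. The arm is well clear.
- **Bystanders:** the tape roll, tape measure and screwdriver were never touched, and they show undisturbed in the last pictures. I did not re-measure their positions.
- **Disagreement:** the scene camera's plug and rim positions differed from the wrist camera's by 1 to 4 mm. I relied on the wrist camera, and the free entry of the plug supported it.

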